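# Open the safety-capped rinsing bottle in its bench cradle

### The arm

A 7-joint arm with a two-finger parallel gripper is mounted at the origin on a cart in front of the work surface, level with it; the furniture and walls round the work are solid. World frame = base frame: x ahead of the robot, y to its left, z up, the work surface at z = 0. Lengths are in m, angles in rad, forces in N, time in s.
With the tool pointing down it reaches from about 0.4 to 0.875 m from the base axis. Payload 6.5 kg.
Tool frame: the origin (TCP) lies midway between the tips of the shut fingers; the grasp point (between the pads) lies 19 mm behind it (robot.grasp_offset is the distance from the TCP to the grasp point, in m); z points along the fingers, y is the line along which they close (so a half turn about z gives the same grasp; the last joint's range is limited). The gripper opens to 88 mm and grips with 3 to 60 N. Pads are 18 mm wide; open, the fingers measure 123 mm over their backs; the gripper's body (75 mm by 187 mm) begins 45 mm behind the grasp point.
Start: joints at [1.118, 0.536, -0.004, 1.538, 0.003, 1.067, -0.071], TCP at [0.245, -0.602, 0.217] pointing down, gripper open.
Joint ranges: [-2.7, 2.7], [-0.37, 2.16], [-1.27, 1.26], [0.24, 2.4], [-1.31, 4.45], [0.19, 1.91], [-2.76, 2.76]. Speed limits (rad/s): [2.39, 2.39, 3.14, 3.14, 3.14, 3.14, 3.14].

### API

Orientations are given as a rotation vector (axis times angle).
In Python, from cell import robot, camera gives the robot as it stands. The module is installed in compiled form; this text tells all that it offers.
- The arm moves only by the tool jog_arm, never from a script. Its argument "commands" is a list of rows, each an object with "xyz": the shift along the tool's x, y, z in units of 40 mm (1.0 is 40 mm), a list of three; "dr": the turn, a rotation vector about the tool's x, y, z in units of 5 degrees (1.0 is 5 degrees), a list of three. A call has exactly 5 rows; each row shifts and turns the commanded pose from where the row before left it, along the tool's axes as they then stand; what a row does not reach is not made up. A row lasts 1/10 s, in which the tool goes at most 50 mm and 8.59 degrees, less where a joint would pass 70% of its speed; a pose out of reach is approached as far as the arm can. A call is refused whole if a number of a shift passes 1 or a number of a turn 1, either way. A call with a gripper value outside its range is refused whole. "hand" is the finger opening in mm, from 0 to 88.1, set as the call begins (left out, the last holds). The fingers move at their own pace and stop on an object; the grip force is fixed at half the most. Time passes only in rows, so rows that do not move let the fingers close, or fill a call up. It gives the time, the measured TCP pose, the force, the opening and the grip force at its end, in the units of the state.
- robot.state(): the state, without advancing time (a new reading comes with each control period).
- camera(name): name is "scene" or "top" or "wrist"; returns a dict with "img" (420x560x3 uint8, red, green, blue), "fov_y" (degrees; the focal length in pixels is half the picture's height over the tangent of half this angle, whatever the lens; pixels are square), "cx", "cy" (the principal point, pixels), "dist" ([k1, k2, p1, p2, k3] as OpenCV has them; the pictures are not rectified), "cam_to_world" (4x4, takes a point from camera to world coordinates). Camera axes: x right, y up, looking along -z (the intrinsics and any distortion apply to the point x, -y, -z); pixel columns grow to the right and rows downward; lengths in m; the calibration is good to about 2 mm. A picture is of the moment at which its call begins. There is no depth.
- robot.close_job(): hands the job in; it is judged then, once.
The state is a dict: "time": time; "qpos": joint angles; "qvel": joint speeds; "effort": joint torques, N m; "tool_pos": TCP position; "tool_rot": TCP orientation; "ft_force": force on the tool from outside, world axes, zero at the start; "ft_torque": the same for the moment, N m; "grip_width": finger opening in m; "grasp_force": force on a finger pad.
Only numpy, scipy, OpenCV 4.12 (cv2) and the standard library are available. Lean on these libraries where they do the work, as an engineer would, in place of code of your own. Each camera call takes 0.05 s, during which the arm holds its last target. There are 200 camera calls.

### The job

The white bottle in the bench cradle has to be opened: swing the hinged steel brace away from over its cap until it clicks home at the far end of its swing, and leave it seated there. Then press the push-and-turn safety cap fully down, twist it anticlockwise (seen from above) until it is free of the neck, and lift it straight up. Finish while still holding the cap level in the gripper, about 6 cm clear above the bottle's mouth and touching nothing else, without disturbing the other things on the bench.

Things in the scene. Friction and masses are not known exactly. Their poses are not given: they have to be found in the camera images.
- bottle: White plastic bottle, 78 mm across, in a dark steel cup on an aluminium base plate (155 x 110 mm) screwed to the bench: it cannot move. Origin: on the bottle's axis, at bench level. z up; x points from the bottle to the brace's pivot post (16 mm thick, 76 mm from the bottle's axis), roughly away from the robot.
- mouth (a point): Centre of the bottle's mouth (top of the 26 mm neck), 122 mm above the bench. Inside the cap at the start. Two lugs inside the cap's skirt sit in notches under the neck's flange; 60 degrees further round, the flange has two gaps that let the lugs out upwards.
- cap: Dark round ribbed safety cap, loose, 46 mm across, 34 mm high, 30 to 55 g. Origin: centre of its underside; seated, this is 100 mm above the bench, cap x along bottle x. Unlock: press down 4 to 6.5 mm (stop), turn 60 degrees (50 to 70 is right, stop at 72) anticlockwise seen from above, lift straight up. Past 25 degrees it stays unlocked if the press eases. Clockwise is blocked.
- collar_ring (a joint): Travel (m) of the grey sprung collar round the neck, 46 mm across, under the cap's skirt: 0 with the cap seated, grows as the cap is pressed down, stop at 0.0065. It pushes up with 6 N at 0, 10.5 N at the stop. When the lugs reach the gaps it lifts the cap 3 mm (value -0.003).
- brace (a joint): Angle (rad) of the flat steel brace about its upright pivot. 0: straight over the cap, bar 12 mm above the cap's top; starts at 0 to 0.3. Grows as its grip end swings towards bottle +y (clockwise seen from above, to the robot's left). Over-centre detent: from 0.4 to 1.45 a sprung strut pushes it back (up to 2.5 N at the grip); beyond, it pulls it on to the end stop at 1.85 and stays.
- brace_hinge (a point): Point on the brace's upright pivot axis, 150 mm above the bench, at mid-thickness of the bar (14 mm wide, 8 mm thick). The pivot's hub is 24 mm across; a thin sprung strut joins the bar's short tail to a second, 10 mm post 32 mm to the bottle's -y side of the pivot, all below 160 mm.
- brace_grip (a point): Top centre of the round upright black grip pin (14 mm thick, standing 36 mm above the bar) at the brace's free end, 99 mm from the pivot axis; 190 mm above the bench.
- vial: Bystander, loose, to be left alone: small white sample vial with a screw lid, 34 mm across, 85 mm high, standing on the left.
- parts_dish: Bystander, loose, to be left alone: round shallow metal dish of tiny parts, 60 mm across, 22 mm high.
- sleeve: Bystander, loose, to be left alone: short grey metal sleeve, 55 mm long, 33 mm across, lying.
- valve: Bystander, loose, to be left alone: small turned metal delivery valve, 33 mm long, 13 mm across, lying.
- sensor_nut: Bystander, loose, to be left alone: stepped metal nut, 24 mm across, 21 mm high.
- bearing: Bystander, loose, to be left alone: flat brass bearing ring, 33 mm across, 9 mm high.
- loupe: Bystander, loose, to be left alone: hand magnifier, 101 mm long, lying on the right.
- spanner: Bystander, loose, to be left alone: combination spanner, 171 mm long, lying far to the right.

How it is judged:
On the way, in this order (a step that is already met when the one before it is completed fails the run):
1. the brace is swung out and seated in its end detent (value of joint brace above 1.75 rad), for 0.2 s.
2. the cap is pressed down on the neck (z of cap in the frame of bottle below 0.0965 m and horizontal distance between cap and mouth below 0.006 m), for 0.05 s.
3. the cap is twisted free while still on the neck (angle between the x axis of cap and the x axis of bottle, either way round above 0.75 rad and z of cap in the frame of bottle below 0.115 m and horizontal distance between cap and mouth below 0.008 m), for 0.05 s.
At the end, for the whole second after the job is handed in: The brace is still seated (over 1.75 rad); the cap is gripped by the fingers (over 1 N), at rest and level within 0.25 rad, its underside 30 to 148 mm above the mouth and within 30 mm of the bottle's axis, touching neither bottle nor brace (value of joint brace above 1.75 rad and z of cap in the frame of bottle between 0.152 and 0.27 m and horizontal distance between cap and mouth below 0.03 m and angle between cap's own z axis and vertical below 0.25 rad and contact force between the fingers and cap above 1 N and contact force between cap and bottle below 0.05 N and linear speed of cap below 0.03 m/s); the arm keeps its last pose, push and grip.
It fails at once if a bystander is moved more than 30 mm (distance of any of vial, parts_dish, sleeve, valve, sensor_nut, bearing, loupe, spanner from where it was at the start of the episode above 0.03 m).
It also fails if it takes over 51 s, if anything falls off the work surface, if the arm or the gripper's body presses on something with over 40 N, if the wrist force passes 120 N, or if a joint passes its speed limit or range.

## Working session

There is one attempt and no reset: what is moved stays moved. The work goes in short steps, Python scripts to look and compute and a tool call to move; the robot and the scene stay as the last step left them, time stands still between calls to the robot, and variables do not carry over. Pictures are saved under pics/ and viewed, at most 10 in all, crops included, and the job is handed in when it is done.

Besides the shell and the picture viewer there is one more tool, called after "Emit:" by a JSON object that holds its "method" and its "body". jog_arm: Moves the arm, as the interface text tells. Its arguments: {"type":"object","properties":{"commands":{"type":"array"},"hand":{"type":"number"}},"required":["commands"]}

```bash
mkdir -p pics
cat > h.py <<'E'
import numpy as np, cv2
from cell import robot, camera
def K(c):
    h,w=c["img"].shape[:2]; f=h/2/np.tan(np.radians(c["fov_y"])/2)
    return np.array([[f,0,c["cx"]],[0,f,c["cy"]],[0,0,1]])
def plane(c,uv,z):
    p=cv2.undistortPoints(np.array([[uv]],float),K(c),np.array(c["dist"]))[0,0]
    T=np.array(c["cam_to_world"]); d=T[:3,:3]@np.array([p[0],-p[1],-1]); o=T[:3,3]
    return o+d*(z-o[2])/d[2]
def proj(c,P):
    T=np.array(c["cam_to_world"]); q=(np.array(P,float)-T[:3,3])@T[:3,:3]
    return cv2.projectPoints((q*[1,-1,-1]).reshape(1,1,3),np.zeros(3),np.zeros(3),K(c),np.array(c["dist"]))[0][0,0]
def save(n,img): cv2.imwrite("pics/"+n,img[...,::-1])
E
python3 - <<'E'
from h import *
for n in("scene","top"):
    c=camera(n); save(n+"1.png",c["img"]); print(n,np.array(c["cam_to_world"])[:3,3].round(3),c["fov_y"]); np.save(n+".npy",c,allow_pickle=True)
print(robot.state())
E
```

```text
scene [-0.255  1.339  1.01 ] 43.62246762631764
top [ 0.425 -0.07   1.419] 54.83458529511978
{'time': 0.1, 'qpos': array([ 1.11779606,  0.53709943, -0.00443676,  1.5387177 ,  0.00261586,
        1.06729958, -0.07121094]), 'qvel': array([-0.00080436, -0.00237413, -0.00091008, -0.00140195,  0.0007012 ,
        0.00140318, -0.00025393]), 'effort': array([ 2.11033861e-03, -5.72086608e+01,  9.93704461e-01, -2.52235061e+01,
       -5.61267568e-02,  1.34376078e-02,  7.73132956e-05]), 'tool_pos': array([ 0.24496782, -0.6014668 ,  0.21664297]), 'tool_rot': array([-3.08156873e+00, -6.03625949e-01,  6.52732051e-04]), 'ft_force': array([0.01521526, 0.58573543, 0.05763769]), 'ft_torque': array([0.02928871, 0.05862872, 0.01094571]), 'grasp_force': 0.0, 'grip_width': 0.08810396458404708}
```

View pics/scene1.png

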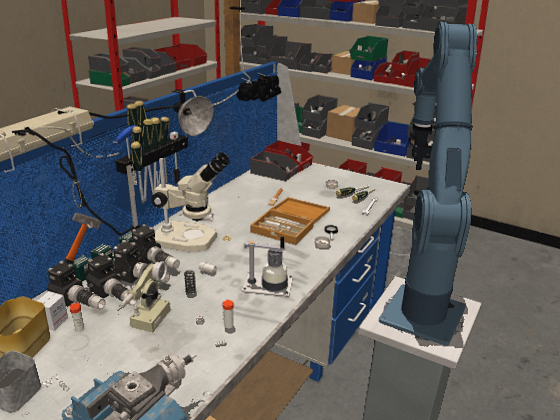

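View pics/top1.png

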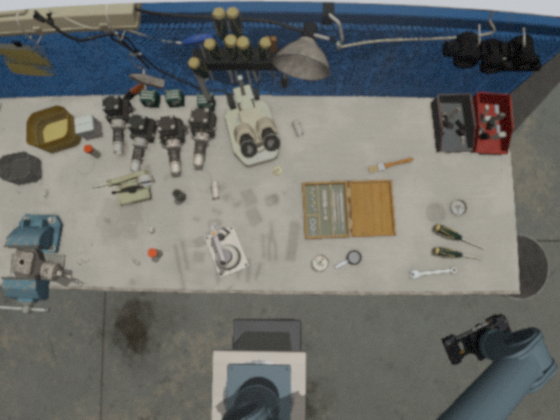

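The scene picture shows the bottle at about (273,272), the pivot post on its left at (252,262) and the black grip pin at (282,243). In the top view the bottle is at (228,255). I'll enlarge both.

Run:
```python
from h import *
a=np.load("top.npy",allow_pickle=True).item()["img"][215:285,190:265]
b=np.load("scene.npy",allow_pickle=True).item()["img"][228:303,228:303]
save("crop1.png",np.hstack([cv2.resize(x,(400,400),interpolation=cv2.INTER_CUBIC) for x in(a[:70,:70],b)]))
```

```text
(no output)
```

View pics/crop1.png

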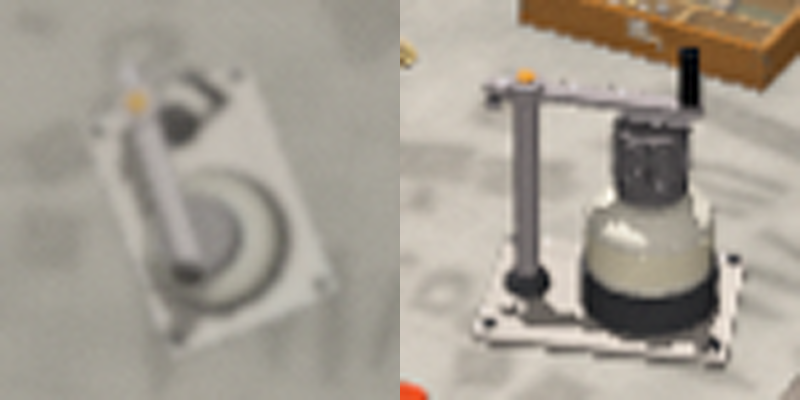

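The top crop shows the orange hinge button at (137,101), the grip pin at (187,270) and the cap at about (200,240). In the scene crop the hinge is at (127,76) and the pin top at (289,48).

Run:
```python
from h import *
t=np.load("top.npy",allow_pickle=True).item(); s=np.load("scene.npy",allow_pickle=True).item()
T=lambda u,v:(190+u*.175-.5,215+v*.175-.5); S=lambda u,v:(228+u*.1875-.5,228+v*.1875-.5)
for n,a,b,z in(("hinge",(137,101),(127,76),.158),("grip",(187,270),(289,48),.19),("cap",(200,240),(250,122),.134)):
    print(n,plane(t,T(*a),z).round(4),plane(s,S(*b),z).round(4))
print("bottle cup",plane(t,T(222,240),.05))
for uv in ((240,72),(325,285),(178,345),(90,130)): print("plate corner",plane(t,T(*uv),.01).round(4))
v=[(153,253,.085,"vial"),(320,263,.02,"dish"),(353,257,.01,"loupe"),(179,197,.03,"?"),(214,188,.03,"sleeve?")]
for u,w,z,n in v: print(n,plane(t,(u,w),z).round(3))
```

```text
hinge [0.5426 0.1418 0.158 ] [0.5395 0.1439 0.158 ]
grip [0.4501 0.107  0.19  ] [0.4476 0.1113 0.19  ]
cap [0.4679 0.1083 0.134 ] [0.4707 0.1156 0.134 ]
bottle cup [0.47087066 0.10692614 0.05      ]
plate corner [0.575  0.1038 0.01  ]
plate corner [0.4458 0.0488 0.01  ]
plate corner [0.4085 0.1372 0.01  ]
plate corner [0.5382 0.1951 0.01  ]
vial [0.477 0.354 0.085]
dish [ 0.453 -0.205  0.02 ]
loupe [ 0.475 -0.321  0.01 ]
? [0.677 0.29  0.03 ]
sleeve? [0.71  0.167 0.03 ]
```

```bash
cat >> h.py <<'E'
from scipy.spatial.transform import Rotation as Rn
def Rdown(yaw): # tool y axis at world yaw (deg), z down
    a=np.radians(yaw); y=np.array([np.cos(a),np.sin(a),0]); z=np.array([0,0,-1.]); return np.c_[np.cross(y,z),y,z]
def where():
    s=robot.state(); R=Rn.from_rotvec(s["tool_rot"]).as_matrix()
    return np.array(s["tool_pos"]),R,np.degrees(np.arctan2(R[1,1],R[0,1]))
def rows(wps,P=None,R=None):
    """wps: list of (xyz,yaw,nrows)"""
    if P is None: P,R,_=where()
    for xyz,yaw,n in wps:
        xyz=np.array(xyz,float); G=Rdown(yaw); dv=Rn.from_matrix(R.T@G).as_rotvec(); P0=P
        for i in range(n):
            d=R.T@((xyz-P0)/n); print((d/.04).round(3),(np.degrees(dv)/n/5).round(3))
            R=R@Rn.from_rotvec(dv/n).as_matrix()
        P=xyz; R=G; print("--")
E
python3 - <<'E'
from h import *
print(where())
rows([((.40,-.30,.25),-77,10),((.449,.109,.25),-87,10)])
E
```

```text
(array([ 0.24496782, -0.6014668 ,  0.21664297]), array([[ 9.26095617e-01,  3.77288264e-01, -6.88714454e-04],
       [ 3.77288871e-01, -9.26094637e-01,  1.35325126e-03],
       [-1.27248944e-04, -1.51308436e-03, -9.99998847e-01]]), np.float64(-67.83416097131416))
[ 0.643 -0.552 -0.083] [-0.002  0.     0.183]
[ 0.634 -0.562 -0.083] [-0.002  0.     0.183]
[ 0.625 -0.572 -0.083] [-0.002  0.     0.183]
[ 0.616 -0.582 -0.083] [-0.002  0.     0.183]
[ 0.607 -0.592 -0.083] [-0.002  0.     0.183]
[ 0.597 -0.601 -0.083] [-0.002  0.     0.183]
[ 0.587 -0.611 -0.083] [-0.002  0.     0.183]
[ 0.578 -0.62  -0.083] [-0.002  0.     0.183]
[ 0.568 -0.629 -0.083] [-0.002  0.     0.183]
[ 0.557 -0.638 -0.083] [-0.002  0.     0.183]
--
[ 0.349 -0.969  0.   ] [0.  0.  0.2]
[ 0.332 -0.975  0.   ] [0.  0.  0.2]
[ 0.315 -0.98   0.   ] [0.  0.  0.2]
[ 0.298 -0.986  0.   ] [0.  0.  0.2]
[ 0.281 -0.991  0.   ] [0.  0.  0.2]
[ 0.264 -0.996  0.   ] [0.  0.  0.2]
[ 0.246 -1.     0.   ] [0.  0.  0.2]
[ 0.229 -1.004  0.   ] [0.  0.  0.2]
[ 0.211 -1.008  0.   ] [0.  0.  0.2]
[ 0.194 -1.011  0.   ] [0.  0.  0.2]
--
```

Emit:
{"method": "jog_arm", "body": {"commands": [{"xyz": [0.64,-0.55,-0.08],"dr": [0,0,0.18]},{"xyz": [0.63,-0.56,-0.08],"dr": [0,0,0.18]},{"xyz": [0.62,-0.57,-0.08],"dr": [0,0,0.18]},{"xyz": [0.62,-0.58,-0.08],"dr": [0,0,0.18]},{"xyz": [0.61,-0.59,-0.08],"dr": [0,0,0.18]}], "hand": 36}}

```text
time: 0.6
tool_pos: [0.3228, -0.4502, 0.2332]
tool_rot: [-3.104, -0.481, 0.001]
ft_force: [0.2, 0.7, -0.2]
grip_width: 0.0504
grasp_force: 0.0
```

Emit:
{"method": "jog_arm", "body": {"commands": [{"xyz": [0.6,-0.6,-0.08],"dr": [0,0,0.18]},{"xyz": [0.59,-0.61,-0.08],"dr": [0,0,0.18]},{"xyz": [0.58,-0.62,-0.08],"dr": [0,0,0.18]},{"xyz": [0.57,-0.63,-0.08],"dr": [0,0,0.18]},{"xyz": [0.56,-0.64,-0.08],"dr": [0,0,0.18]}]}}

```text
time: 1.1
tool_pos: [0.4005, -0.2992, 0.2493]
tool_rot: [-3.121, -0.359, 0.001]
ft_force: [0.2, -1.0, -0.7]
grip_width: 0.0361
grasp_force: 0.0
```

Emit:
{"method": "jog_arm", "body": {"commands": [{"xyz": [0.35,-0.97,0],"dr": [0,0,0.2]},{"xyz": [0.33,-0.97,0],"dr": [0,0,0.2]},{"xyz": [0.32,-0.98,0],"dr": [0,0,0.2]},{"xyz": [0.3,-0.98,0],"dr": [0,0,0.2]},{"xyz": [0.28,-0.99,0],"dr": [0,0,0.2]}]}}

```text
time: 1.6
tool_pos: [0.4241, -0.0948, 0.2493]
tool_rot: [3.134, 0.222, -0.0]
ft_force: [0.8, -0.2, 0.5]
grip_width: 0.0359
grasp_force: 0.0
```

Emit:
{"method": "jog_arm", "body": {"commands": [{"xyz": [0.26,-1,0],"dr": [0,0,0.2]},{"xyz": [0.25,-1,0],"dr": [0,0,0.2]},{"xyz": [0.23,-1,0],"dr": [0,0,0.2]},{"xyz": [0.0,0,0],"dr": [0,0,0.2]},{"xyz": [0,0,0],"dr": [0,0,0.2]}]}}

```text
time: 2.1
tool_pos: [0.4385, 0.0267, 0.2491]
tool_rot: [3.14, 0.088, -0.001]
ft_force: [-0.4, 0.3, 0.8]
grip_width: 0.0358
grasp_force: 0.0
```

Run:
```python
from h import *
c=camera("wrist"); save("w1.png",c["img"]); np.save("w1.npy",c,allow_pickle=True); print(where()[0],where()[2],np.array(c["cam_to_world"]).round(3))
```

```text
[0.43850113 0.0255243  0.24915121] -86.96105097067603 [[ 0.055  0.949  0.311  0.521]
 [-0.998  0.052  0.018  0.032]
 [ 0.001 -0.311  0.95   0.417]
 [ 0.     0.     0.     1.   ]]
```

View pics/w1.png

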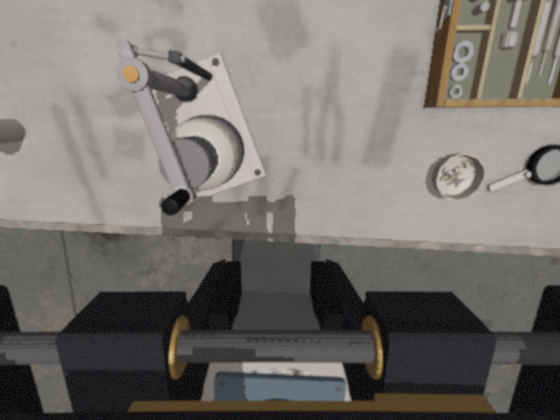

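The wrist view shows the orange hinge at (130,73), the pin top at about (172,204) and the cap at about (190,163). Nothing stands between the fingers and the pin.

Run:
```python
from h import *
c=np.load("w1.npy",allow_pickle=True).item()
for n,uv,z in(("hinge",(130,73),.158),("grip",(171,205),.19),("cap",(190,163),.134)): print(n,plane(c,uv,z).round(4))
h=np.array([.541,.143]); b=h-.076*np.array([np.cos(np.radians(23.5)),np.sin(np.radians(23.5))]); print(b)
for r in (22,23): print(proj(c,[*b,.134]),proj(c,[*(b+[0,.023]),.134]))
img=c["img"][20:230,90:290]; save("w1c.png",cv2.resize(img,(571,600),interpolation=cv2.INTER_CUBIC))
```

```text
hinge [0.543  0.1423 0.158 ]
grip [0.4509 0.1065 0.19  ]
cap [0.4742 0.106  0.134 ]
[0.47130343 0.11269507]
[182.58092761 165.76827832] [156.80845685 164.29214545]
[182.58092761 165.76827832] [156.80845685 164.29214545]
```

View pics/w1c.png

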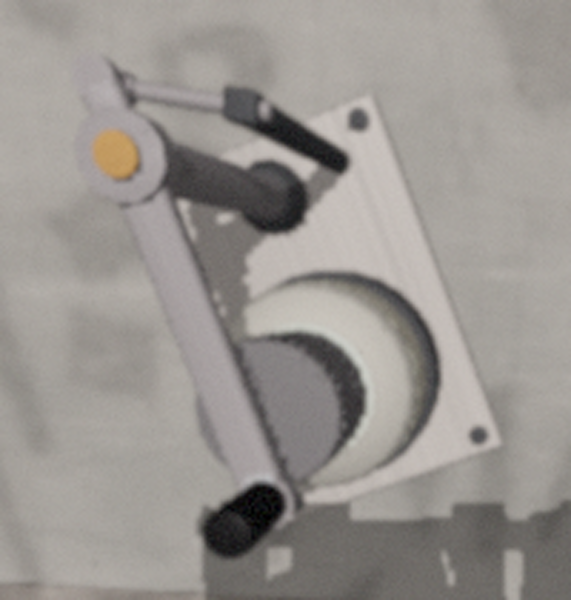

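The cap's centre is at about (184.5,162.5) in the full frame and the pin top at (170.5,207). That gives hinge (.542,.1425), pin (.4495,.1075) and cap (.4725,.1115), which agrees with the sizes given. Next I place the open fingers astride the pin.

Run:
```python
from h import *
h=np.array([.542,.1425]); 
w=[((.4495,.1075,.249),-90,5),((.4495,.1075,.166),-90,5)]
# swing: commanded pin centre along the arc, pushing finger lag: 8 mm extra tangential
th0=200.7
for k in range(1,26):
    th=th0-k*4.4; e=np.radians(th); t=np.array([np.sin(e),-np.cos(e)])
    p=h+.0985*np.array([np.cos(e),np.sin(e)])+t*.008*min(1,k/3)
    w.append(((*p,.166),-90-k*1.4,1))
import io,contextlib
f=io.StringIO()
with contextlib.redirect_stdout(f): rows(w)
print(f.getvalue().replace("--\n",""),w[-1])
```

```text
[ 0.077 -0.406  0.   ] [0.001 0.002 0.122]
[ 0.072 -0.407  0.001] [0.001 0.002 0.122]
[ 0.068 -0.408  0.001] [0.001 0.002 0.122]
[ 0.064 -0.409  0.001] [0.001 0.002 0.122]
[ 0.059 -0.409  0.001] [0.001 0.002 0.122]
[0.    0.    0.415] [0. 0. 0.]
[0.    0.    0.415] [0. 0. 0.]
[0.    0.    0.415] [0. 0. 0.]
[0.    0.    0.415] [0. 0. 0.]
[0.    0.    0.415] [0. 0. 0.]
[-0.07  -0.248  0.   ] [0.   0.   0.28]
[-0.061 -0.248  0.   ] [0.   0.   0.28]
[-0.043 -0.252  0.   ] [0.   0.   0.28]
[-0.016 -0.189  0.   ] [0.   0.   0.28]
[-0.006 -0.19   0.   ] [0.   0.   0.28]
[ 0.004 -0.19   0.   ] [0.   0.   0.28]
[ 0.014 -0.189  0.   ] [0.   0.   0.28]
[ 0.024 -0.188  0.   ] [0.   0.   0.28]
[ 0.033 -0.187  0.   ] [0.   0.   0.28]
[ 0.043 -0.185  0.   ] [0.   0.   0.28]
[ 0.053 -0.182  0.   ] [0.   0.   0.28]
[ 0.062 -0.179  0.   ] [0.   0.   0.28]
[ 0.071 -0.176  0.   ] [0.   0.   0.28]
[ 0.081 -0.172  0.   ] [0.   0.   0.28]
[ 0.089 -0.167  0.   ] [0.   0.   0.28]
[ 0.098 -0.162  0.   ] [0.   0.   0.28]
[ 0.106 -0.157  0.   ] [0.   0.   0.28]
[ 0.115 -0.151  0.   ] [0.   0.   0.28]
[ 0.122 -0.145  0.   ] [0.   0.   0.28]
[ 0.13  -0.138  0.   ] [0.   0.   0.28]
[ 0.137 -0.131  0.   ] [0.   0.   0.28]
[ 0.143 -0.124  0.   ] [0.   0.   0.28]
[ 0.15  -0.116  0.   ] [0.   0.   0.28]
[ 0.156 -0.108  0.   ] [0.   0.   0.28]
[ 0.161 -0.1    0.   ] [0.   0.   0.28]
 ((np.float64(0.5487960283750118), np.float64(0.2410903849182365), 0.166), -125.0, 1)
```

Emit:
{"method": "jog_arm", "body": {"commands": [{"xyz": [0.08,-0.41,0],"dr": [0,0,0.12]},{"xyz": [0.07,-0.41,0],"dr": [0,0,0.12]},{"xyz": [0.07,-0.41,0],"dr": [0,0,0.12]},{"xyz": [0.06,-0.41,0],"dr": [0,0,0.12]},{"xyz": [0.06,-0.41,0],"dr": [0,0,0.12]}]}}

```text
time: 2.65
tool_pos: [0.4498, 0.1072, 0.2492]
tool_rot: [3.141, -0.002, -0.001]
ft_force: [1.1, 0.0, 1.1]
grip_width: 0.0362
grasp_force: 0.0
```

Emit:
{"method": "jog_arm", "body": {"commands": [{"xyz": [0,0,0.4],"dr": [0,0,0]},{"xyz": [0,0,0.4],"dr": [0,0,0]},{"xyz": [0,0,0.4],"dr": [0,0,0]},{"xyz": [0,0,0.4],"dr": [0,0,0]},{"xyz": [0,0,0.4],"dr": [0,0,0]}]}}

```text
time: 3.15
tool_pos: [0.4497, 0.1066, 0.1686]
tool_rot: [3.141, -0.001, -0.001]
ft_force: [0.7, -0.1, -0.5]
grip_width: 0.0356
grasp_force: 0.0
```

Emit:
{"method": "jog_arm", "body": {"commands": [{"xyz": [-0.07,-0.25,0],"dr": [0,0,0.28]},{"xyz": [-0.06,-0.25,0],"dr": [0,0,0.28]},{"xyz": [-0.04,-0.25,0],"dr": [0,0,0.28]},{"xyz": [-0.02,-0.19,0],"dr": [0,0,0.28]},{"xyz": [-0.01,-0.19,0],"dr": [0,0,0.28]}], "hand": 30}}

```text
time: 3.65
tool_pos: [0.4438, 0.1522, 0.1692]
tool_rot: [3.134, -0.194, -0.001]
ft_force: [-0.3, 1.5, -0.0]
grip_width: 0.0299
grasp_force: 0.0
```

Run:
```python
from h import *
c=camera("wrist"); save("w2.png",c["img"]); print(where())
```

```text
(array([0.44385804, 0.15375179, 0.16932867]), array([[ 9.92421148e-01, -1.22883129e-01,  3.14855540e-05],
       [-1.22883126e-01, -9.92421146e-01, -8.27015504e-05],
       [ 4.14095548e-05,  7.82057244e-05, -9.99999996e-01]]), np.float64(-97.05852552267676))
```

View pics/w2.png

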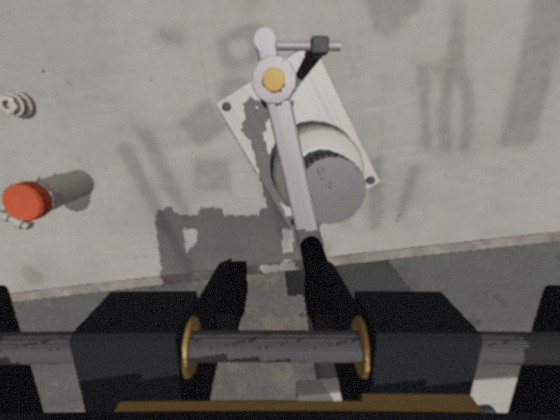

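The pin, at (315,250), rests on the trailing finger and the bar has moved off the cap (cap at about (325,185)). I continue along the arc.

Emit:
{"method": "jog_arm", "body": {"commands": [{"xyz": [0.0,-0.19,0],"dr": [0,0,0.28]},{"xyz": [0.01,-0.19,0],"dr": [0,0,0.28]},{"xyz": [0.02,-0.19,0],"dr": [0,0,0.28]},{"xyz": [0.03,-0.19,0],"dr": [0,0,0.28]},{"xyz": [0.04,-0.19,0],"dr": [0,0,0.28]}]}}

```text
time: 4.2
tool_pos: [0.4543, 0.189, 0.1692]
tool_rot: [3.117, -0.383, -0.0]
ft_force: [-0.3, -0.1, 0.0]
grip_width: 0.0298
grasp_force: 0.0
```

Emit:
{"method": "jog_arm", "body": {"commands": [{"xyz": [0.05,-0.18,0],"dr": [0,0,0.28]},{"xyz": [0.06,-0.18,0],"dr": [0,0,0.28]},{"xyz": [0.07,-0.18,0],"dr": [0,0,0.28]},{"xyz": [0.08,-0.17,0],"dr": [0,0,0.28]},{"xyz": [0.09,-0.17,0],"dr": [0,0,0.28]}]}}

```text
time: 4.7
tool_pos: [0.4778, 0.2194, 0.1693]
tool_rot: [3.088, -0.573, -0.0]
ft_force: [-0.6, 0.2, 0.7]
grip_width: 0.0299
grasp_force: 0.0
```

Emit:
{"method": "jog_arm", "body": {"commands": [{"xyz": [0.1,-0.16,0],"dr": [0,0,0.28]},{"xyz": [0.11,-0.16,0],"dr": [0,0,0.28]},{"xyz": [0.11,-0.15,0],"dr": [0,0,0.28]},{"xyz": [0.12,-0.14,0],"dr": [0,0,0.28]},{"xyz": [0.13,-0.14,0],"dr": [0,0,0.28]}]}}

```text
time: 5.2
tool_pos: [0.5105, 0.2389, 0.1694]
tool_rot: [3.049, -0.759, -0.0]
ft_force: [0.0, 0.9, -0.6]
grip_width: 0.0301
grasp_force: 0.0
```

Run:
```python
from h import *
c=camera("wrist"); save("w3.png",c["img"]); np.save("w3.npy",c,allow_pickle=True); print(where()[0],where()[2],robot.state()["ft_force"])
```

```text
[0.51169039 0.23936387 0.16950836] -118.01868000360264 [ 1.39325985  0.45692604 -0.53623176]
```

View pics/w3.png

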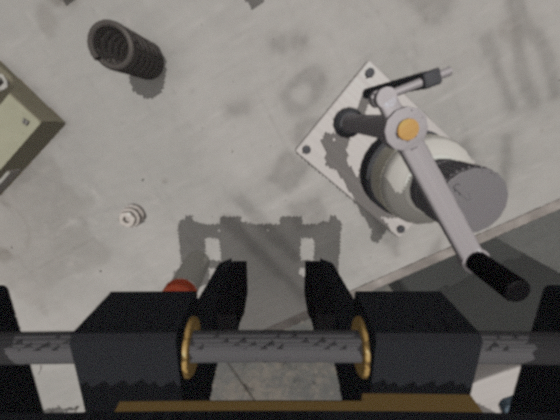

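The pin top is now at (515,290), outside the fingers, and the hinge is at (408,128). It slipped out, so I measure where it is.

Run:
```python
from h import *
c=np.load("w3.npy",allow_pickle=True).item()
for n,uv,z in(("hinge",(408,128),.158),("grip",(515,290),.19),("cap",(475,192),.134)): print(n,plane(c,uv,z).round(4))
print("pin at tcp would be",proj(c,[*where()[0][:2],.19]))
```

```text
hinge [0.5423 0.1406 0.158 ]
grip [0.445  0.1314 0.19  ]
cap [0.4775 0.1081 0.134 ]
pin at tcp would be [275.55253171 275.4445704 ]
```

The brace stands near 0.3 rad and the cage lost the pin. I'll go deeper and grip the pin this time.

Run:
```python
from h import *
import io,contextlib
h=np.array([.542,.142]); w=[((.506,.232,.212),-116,2),((.4455,.1312,.212),-100,5),((.4455,.1312,.160),-100,3)]
th0=186.5
for k in range(1,21):
    e=np.radians(th0-k*4.1); p=h+.0985*np.array([np.cos(e),np.sin(e)])
    w.append(((*p,.160),-100-k*1.4,1))
f=io.StringIO()
with contextlib.redirect_stdout(f): rows(w)
print(f.getvalue().replace("--\n",""),w[-1])
```

```text
[-0.019  0.114 -0.531] [-0.006 -0.004 -0.202]
[-0.021  0.114 -0.531] [-0.006 -0.004 -0.202]
[-0.051  0.586  0.   ] [ 0.    0.   -0.64]
[-0.084  0.582  0.   ] [ 0.    0.   -0.64]
[-0.116  0.576  0.   ] [ 0.    0.   -0.64]
[-0.148  0.569  0.   ] [ 0.    0.   -0.64]
[-0.179  0.56   0.   ] [ 0.    0.   -0.64]
[0.    0.    0.433] [0. 0. 0.]
[0.    0.    0.433] [0. 0. 0.]
[0.    0.    0.433] [0. 0. 0.]
[-0.076 -0.156  0.   ] [0.   0.   0.28]
[-0.036 -0.172  0.   ] [0.   0.   0.28]
[-0.028 -0.174  0.   ] [0.   0.   0.28]
[-0.019 -0.175  0.   ] [0.   0.   0.28]
[-0.011 -0.176  0.   ] [0.   0.   0.28]
[-0.003 -0.176  0.   ] [0.   0.   0.28]
[ 0.005 -0.176  0.   ] [0.   0.   0.28]
[ 0.014 -0.176  0.   ] [0.   0.   0.28]
[ 0.022 -0.175  0.   ] [0.   0.   0.28]
[ 0.03  -0.174  0.   ] [0.   0.   0.28]
[ 0.038 -0.172  0.   ] [0.   0.   0.28]
[ 0.046 -0.17   0.   ] [0.   0.   0.28]
[ 0.054 -0.168  0.   ] [0.   0.   0.28]
[ 0.062 -0.165  0.   ] [0.   0.   0.28]
[ 0.07  -0.162  0.   ] [0.   0.   0.28]
[ 0.077 -0.158  0.   ] [0.   0.   0.28]
[ 0.085 -0.154  0.   ] [0.   0.   0.28]
[ 0.092 -0.15   0.   ] [0.   0.   0.28]
[ 0.099 -0.146  0.   ] [0.   0.   0.28]
[ 0.106 -0.141  0.   ] [0.   0.   0.28]
 ((np.float64(0.5173375696006376), np.float64(0.2373625425772436), 0.16), -128.0, 1)
```

Emit:
{"method": "jog_arm", "body": {"commands": [{"xyz": [-0.02,0.11,-0.53],"dr": [0,0,-0.2]},{"xyz": [-0.02,0.11,-0.53],"dr": [0,0,-0.2]},{"xyz": [-0.05,0.59,0],"dr": [0,0,-0.64]},{"xyz": [-0.08,0.58,0],"dr": [0,0,-0.64]},{"xyz": [-0.12,0.58,0],"dr": [0,0,-0.64]}], "hand": 44}}

```text
time: 5.75
tool_pos: [0.468, 0.1701, 0.212]
tool_rot: [-3.111, 0.44, -0.0]
ft_force: [0.5, 0.1, -0.2]
grip_width: 0.0439
grasp_force: 0.0
```

Emit:
{"method": "jog_arm", "body": {"commands": [{"xyz": [-0.15,0.57,0],"dr": [0,0,-0.64]},{"xyz": [-0.18,0.56,0],"dr": [0,0,-0.64]},{"xyz": [0,0,0.43],"dr": [0,0,0]},{"xyz": [0,0,0.43],"dr": [0,0,0]},{"xyz": [0,0,0.43],"dr": [0,0,0]}]}}

```text
time: 6.25
tool_pos: [0.4444, 0.1301, 0.1599]
tool_rot: [-3.13, 0.271, -0.001]
ft_force: [-0.3, 0.2, -0.1]
grip_width: 0.044
grasp_force: 0.0
```

Emit:
{"method": "jog_arm", "body": {"commands": [{"xyz": [0,0,0],"dr": [0,0,0]},{"xyz": [0,0,0],"dr": [0,0,0]},{"xyz": [0,0,0],"dr": [0,0,0]},{"xyz": [0,0,0],"dr": [0,0,0]},{"xyz": [0,0,0],"dr": [0,0,0]}], "hand": 0}}

```text
time: 6.75
tool_pos: [0.4446, 0.1305, 0.1609]
tool_rot: [-3.13, 0.269, -0.002]
ft_force: [0.5, 0.7, 3.3]
grip_width: 0.0126
grasp_force: 30.0
```

The grip reads 12.6 mm on a 14 mm pin, so the pads may hold it off-centre. I look before swinging.

Run:
```python
from h import *
c=camera("wrist"); t=camera("scene"); np.save("w4.npy",c,allow_pickle=True); np.save("s4.npy",t,allow_pickle=True)
a=cv2.resize(c["img"][20:380,140:420],(466,600),interpolation=cv2.INTER_CUBIC)
P=where()[0]; u=proj(t,[P[0],P[1],.18]).astype(int); print(u,proj(c,[P[0],P[1],.19]),proj(c,P))
b=t["img"][u[1]-45:u[1]+45,u[0]-25:u[0]+25]
save("w4.png",np.hstack([a,cv2.resize(b,(333,600),interpolation=cv2.INTER_CUBIC)]))
```

```text
[279 242] [276.74401107 285.46608368] [276.55679749 259.85745001]
```

View pics/w4.png

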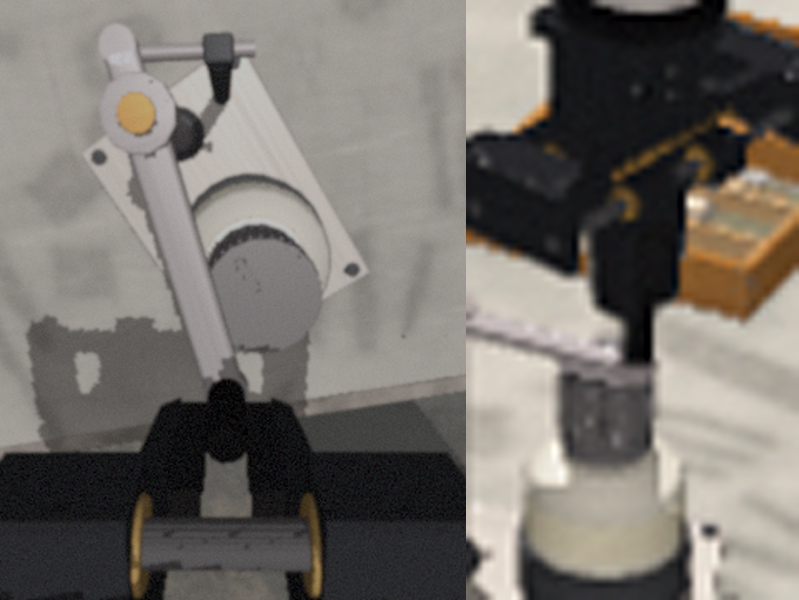

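The pin top, at about (276,286) in the full frame, projects where a pin at the TCP should (277,285). So it is held centrally between the pads with 30 N, and I start the swing.

Emit:
{"method": "jog_arm", "body": {"commands": [{"xyz": [-0.04,-0.17,0],"dr": [0,0,0.28]},{"xyz": [-0.04,-0.17,0],"dr": [0,0,0.28]},{"xyz": [-0.03,-0.17,0],"dr": [0,0,0.28]},{"xyz": [-0.02,-0.17,0],"dr": [0,0,0.28]},{"xyz": [-0.01,-0.17,0],"dr": [0,0,0.28]}]}}

```text
time: 7.35
tool_pos: [0.4458, 0.1636, 0.1606]
tool_rot: [3.105, -0.464, -0.001]
ft_force: [-5.1, -3.6, 9.7]
grip_width: 0.0122
grasp_force: 30.0
```

Emit:
{"method": "jog_arm", "body": {"commands": [{"xyz": [0,-0.18,-0.02],"dr": [0,0,0.28]},{"xyz": [0.01,-0.18,-0.02],"dr": [0,0,0.28]},{"xyz": [0.02,-0.17,0],"dr": [0,0,0.28]},{"xyz": [0.02,-0.17,0],"dr": [0,0,0.28]},{"xyz": [0.03,-0.17,0],"dr": [0,0,0.28]}]}}

```text
time: 7.85
tool_pos: [0.458, 0.195, 0.1609]
tool_rot: [3.069, -0.651, -0.008]
ft_force: [-5.2, -2.7, 1.2]
grip_width: 0.0124
grasp_force: 30.0
```

Emit:
{"method": "jog_arm", "body": {"commands": [{"xyz": [0.04,-0.17,0],"dr": [0,0,0.28]},{"xyz": [0.05,-0.17,0],"dr": [0,0,0.28]},{"xyz": [0.05,-0.17,0],"dr": [0,0,0.28]},{"xyz": [0.06,-0.17,0],"dr": [0,0,0.28]},{"xyz": [0.07,-0.16,0],"dr": [0,0,0.28]}]}}

```text
time: 8.35
tool_pos: [0.4833, 0.2205, 0.1608]
tool_rot: [3.024, -0.837, -0.006]
ft_force: [-3.6, -0.7, -0.9]
grip_width: 0.0124
grasp_force: 30.0
```

Emit:
{"method": "jog_arm", "body": {"commands": [{"xyz": [0.08,-0.16,0],"dr": [0,0,0.28]},{"xyz": [0.08,-0.15,0],"dr": [0,0,0.28]},{"xyz": [0.09,-0.15,0],"dr": [0,0,0.28]},{"xyz": [0.1,-0.15,0],"dr": [0,0,0.28]},{"xyz": [0.11,-0.14,0],"dr": [0,0,0.28]}]}}

```text
time: 8.85
tool_pos: [0.5162, 0.2358, 0.1609]
tool_rot: [2.969, -1.02, -0.004]
ft_force: [-2.0, -0.9, -3.9]
grip_width: 0.012
grasp_force: 30.0
```

Emit:
{"method": "jog_arm", "body": {"commands": [{"xyz": [0.06,-0.06,0],"dr": [0,0,0]},{"xyz": [0.06,-0.06,0],"dr": [0,0,0]},{"xyz": [0.06,-0.06,0],"dr": [0,0,0]},{"xyz": [0,0,0],"dr": [0,0,0]},{"xyz": [0,0,0],"dr": [0,0,0]}]}}

```text
time: 9.35
tool_pos: [0.5272, 0.2378, 0.1613]
tool_rot: [-2.972, 1.018, 0.001]
ft_force: [0.1, 3.5, -11.7]
grip_width: 0.0123
grasp_force: 30.0
```

Emit:
{"method": "jog_arm", "body": {"commands": [{"xyz": [0,0,0],"dr": [0,0,0]},{"xyz": [0,0,0],"dr": [0,0,0]},{"xyz": [0,0,0],"dr": [0,0,0]},{"xyz": [0,0,0],"dr": [0,0,0]},{"xyz": [0,0,0],"dr": [0,0,0]}], "hand": 50}}

```text
time: 9.85
tool_pos: [0.5276, 0.2373, 0.1622]
tool_rot: [-2.972, 1.019, -0.001]
ft_force: [0.2, 0.6, 1.5]
grip_width: 0.0491
grasp_force: 0.0
```

Emit:
{"method": "jog_arm", "body": {"commands": [{"xyz": [0,0,-0.5],"dr": [0,0,0]},{"xyz": [0,0,-0.5],"dr": [0,0,0]},{"xyz": [0,0,-0.5],"dr": [0,0,0]},{"xyz": [0,0.2,-0.5],"dr": [0,0,-0.5]},{"xyz": [0,0.2,-0.5],"dr": [0,0,-0.5]}], "hand": 88}}

```text
time: 10.35
tool_pos: [0.5176, 0.2245, 0.2627]
tool_rot: [3.014, -0.885, 0.0]
ft_force: [0.7, 1.1, 0.2]
grip_width: 0.0868
grasp_force: 0.0
```

Run:
```python
from h import *
c=camera("wrist"); t=camera("top"); s=camera("scene"); np.save("w5.npy",c,allow_pickle=True); np.save("t5.npy",t,allow_pickle=True); np.save("s5.npy",s,allow_pickle=True)
save("w5.png",c["img"]); print(where()[0],where()[2])
a=c["img"][0:330,230:560]; save("w5c.png",cv2.resize(a,(600,600),interpolation=cv2.INTER_CUBIC))
```

```text
[0.5185569  0.22456685 0.26299621] -122.90770408371702
```

View pics/w5c.png

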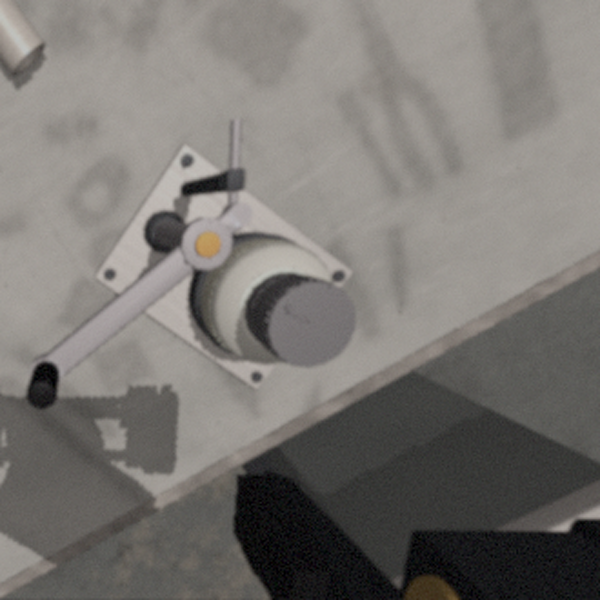

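The brace is out. In the full frame the cap disc is at about (402,176), the hinge at (344,133) and the pin top at (253,216). I measure these and cross-check with the top camera.

Run:
```python
from h import *
c=np.load("w5.npy",allow_pickle=True).item(); t=np.load("t5.npy",allow_pickle=True).item(); s=np.load("s5.npy",allow_pickle=True).item()
f=lambda u,v:(229.7+u*.55,v*.55-.3)
cap=plane(c,f(313,321),.134); hi=plane(c,f(208,243),.158); g=plane(c,f(42,393),.19)
print(cap,hi,g,np.hypot(*(cap-hi)[:2]),np.hypot(*(g-hi)[:2]))
ab=np.degrees(np.arctan2(*(hi-cap)[1::-1])); ag=np.degrees(np.arctan2(*(g-hi)[1::-1])); print(ab,ag,"brace",np.radians(180+ab-ag))
for n,k in(("t",t),("s",s)):
    u=proj(k,[.4725,.1115,.134]); print(n,u)
    x,y=u.astype(int); im=k["img"][y-22:y+22,x-22:x+22]; save(n+"z.png",im)
save("ts.png",np.hstack([cv2.resize(cv2.imread(f"pics/{n}z.png"),(390,390),interpolation=cv2.INTER_CUBIC) for n in "ts"])[...,::-1])
```

```text
[0.47396353 0.11040821 0.134     ] [0.54251009 0.14097763 0.158     ] [0.53103675 0.23889378 0.19      ] 0.07505411536452417 0.09858605666183272
24.035239187141126 96.6831683046621 brace 1.8736470957335933
t [223.53711917 255.02499312]
s [274.55798696 249.63847078]
```

View pics/ts.png

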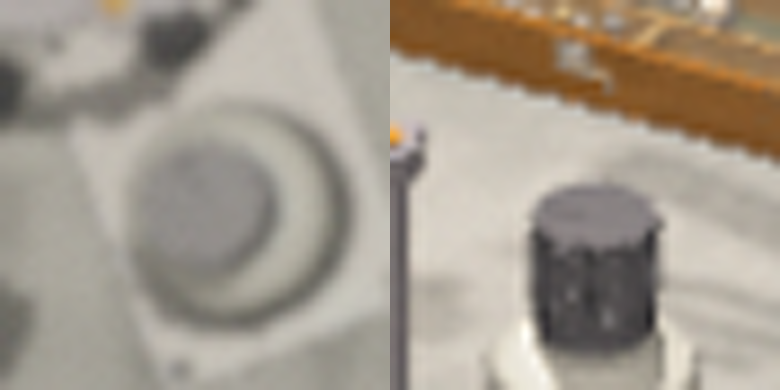

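The top view has the cap disc at (223.9,256.2) and the scene view at (274.7,250.4). I combine these with the wrist value.

Run:
```python
from h import *
t=np.load("t5.npy",allow_pickle=True).item(); s=np.load("s5.npy",allow_pickle=True).item()
a=plane(t,(223.85,256.2),.134); b=plane(s,(274.74,250.4),.134); print(a,b)
m=(a+b+[.474,.1104,.134])/3; print(m); m=m.round(4)
rows([((m[0],m[1],.25),-96.5,6),((m[0],m[1],.107),-96.5,4)])
```

```text
[0.46879914 0.11040127 0.134     ] [0.46962246 0.1151396  0.134     ]
[0.4708072  0.11198029 0.134     ]
[0.088 0.502 0.053] [-0.004 -0.004 -0.88 ]
[0.049 0.507 0.053] [-0.004 -0.004 -0.88 ]
[0.01  0.509 0.053] [-0.004 -0.004 -0.88 ]
[-0.029  0.509  0.054] [-0.004 -0.004 -0.88 ]
[-0.068  0.505  0.054] [-0.004 -0.004 -0.88 ]
[-0.107  0.498  0.054] [-0.004 -0.004 -0.88 ]
--
[0.    0.    0.894] [0. 0. 0.]
[0.    0.    0.894] [0. 0. 0.]
[0.    0.    0.894] [0. 0. 0.]
[0.    0.    0.894] [0. 0. 0.]
--
```

Emit:
{"method": "jog_arm", "body": {"commands": [{"xyz": [0.09,0.5,0.05],"dr": [0,0,-0.88]},{"xyz": [0.05,0.51,0.05],"dr": [0,0,-0.88]},{"xyz": [0.01,0.51,0.05],"dr": [0,0,-0.88]},{"xyz": [-0.03,0.51,0.05],"dr": [0,0,-0.88]},{"xyz": [-0.07,0.5,0.05],"dr": [0,0,-0.88]}]}}

```text
time: 11.0
tool_pos: [0.4773, 0.1301, 0.2505]
tool_rot: [3.127, -0.293, -0.003]
ft_force: [0.7, -0.6, 0.2]
grip_width: 0.0882
grasp_force: 0.0
```

Emit:
{"method": "jog_arm", "body": {"commands": [{"xyz": [-0.11,0.5,0.05],"dr": [0,0,-0.88]},{"xyz": [0,0,0.7],"dr": [0,0,0]},{"xyz": [0,0,0.7],"dr": [0,0,0]},{"xyz": [0,0,0.7],"dr": [0,0,0]},{"xyz": [0,0,0.7],"dr": [0,0,0]}]}}

```text
time: 11.5
tool_pos: [0.4694, 0.112, 0.1358]
tool_rot: [3.136, -0.178, -0.002]
ft_force: [-0.6, 0.0, -0.8]
grip_width: 0.088
grasp_force: 0.0
```

Run:
```python
from h import *
print(where()[0],where()[2]); rows([((.471,.112,.107),-96.5,5)])
```

```text
[0.4694379  0.11199673 0.13583039] -96.47879425750676
[ 0.008 -0.001  0.144] [0.001 0.002 0.001]
[ 0.008 -0.001  0.144] [0.001 0.002 0.001]
[ 0.008 -0.001  0.144] [0.001 0.002 0.001]
[ 0.008 -0.001  0.144] [0.001 0.002 0.001]
[ 0.008 -0.001  0.144] [0.001 0.002 0.001]
--
```

Emit:
{"method": "jog_arm", "body": {"commands": [{"xyz": [0.01,0,0.15],"dr": [0,0,0]},{"xyz": [0.01,0,0.15],"dr": [0,0,0]},{"xyz": [0.01,0,0.14],"dr": [0,0,0]},{"xyz": [0.01,0,0.14],"dr": [0,0,0]},{"xyz": [0,0,0.14],"dr": [0,0,0]}]}}

```text
time: 12.0
tool_pos: [0.4723, 0.112, 0.1093]
tool_rot: [-3.136, 0.177, -0.002]
ft_force: [0.4, 0.2, -0.2]
grip_width: 0.0883
grasp_force: 0.0
```

Emit:
{"method": "jog_arm", "body": {"commands": [{"xyz": [0,0,0],"dr": [0,0,0]},{"xyz": [0,0,0],"dr": [0,0,0]},{"xyz": [0,0,0],"dr": [0,0,0]},{"xyz": [0,0,0],"dr": [0,0,0]},{"xyz": [0,0,0],"dr": [0,0,0]}], "hand": 30}}

```text
time: 12.5
tool_pos: [0.4718, 0.1118, 0.1092]
tool_rot: [-3.137, 0.176, -0.001]
ft_force: [0.7, 0.9, -0.7]
grip_width: 0.0501
grasp_force: 0.0
```

Emit:
{"method": "jog_arm", "body": {"commands": [{"xyz": [0,0,0],"dr": [0,0,0]},{"xyz": [0,0,0],"dr": [0,0,0]},{"xyz": [0,0,0],"dr": [0,0,0]},{"xyz": [0,0,0],"dr": [0,0,0]},{"xyz": [0,0,0],"dr": [0,0,0]}]}}

```text
time: 13.0
tool_pos: [0.4718, 0.1116, 0.1092]
tool_rot: [3.136, -0.177, 0.0]
ft_force: [-1.1, -0.9, 5.5]
grip_width: 0.0437
grasp_force: 40.9
```

Emit:
{"method": "jog_arm", "body": {"commands": [{"xyz": [0,0,0.04],"dr": [0,0,0]},{"xyz": [0,0,0.04],"dr": [0,0,0]},{"xyz": [0,0,0.04],"dr": [0,0,0]},{"xyz": [0,0,0.04],"dr": [0,0,0]},{"xyz": [0,0,0],"dr": [0,0,0]}]}}

```text
time: 13.5
tool_pos: [0.4718, 0.1117, 0.103]
tool_rot: [3.136, -0.177, 0.0]
ft_force: [-2.3, -1.8, 9.3]
grip_width: 0.0437
grasp_force: 41.4
```

Emit:
{"method": "jog_arm", "body": {"commands": [{"xyz": [0,0,0.02],"dr": [0,0,0]},{"xyz": [0,0,0],"dr": [0,0,0]},{"xyz": [0,0,0],"dr": [0,0,-0.5]},{"xyz": [0,0,0],"dr": [0,0,-0.7]},{"xyz": [0,0,0],"dr": [0,0,-0.7]}]}}

```text
time: 14.0
tool_pos: [0.4727, 0.1123, 0.1027]
tool_rot: [-3.14, -0.087, -0.003]
ft_force: [-0.7, -0.6, 9.6]
grip_width: 0.0436
grasp_force: 41.3
```

Emit:
{"method": "jog_arm", "body": {"commands": [{"xyz": [0,0,0],"dr": [0,0,-0.9]},{"xyz": [0,0,0],"dr": [0,0,-0.9]},{"xyz": [0,0,0],"dr": [0,0,-0.9]},{"xyz": [0,0,0],"dr": [0,0,-0.9]},{"xyz": [0,0,0],"dr": [0,0,-0.9]}]}}

```text
time: 14.5
tool_pos: [0.4732, 0.1127, 0.1028]
tool_rot: [-3.062, -0.7, -0.005]
ft_force: [-0.6, 0.5, 9.9]
grip_width: 0.0436
grasp_force: 41.2
```

Run:
```python
from h import *
s=robot.state(); print(where()[0],where()[2],s["ft_force"],s["ft_torque"])
```

```text
[0.47315369 0.11271226 0.10284747] -64.25955357083159 [-0.59844029  0.51924888  9.87928703] [ 0.08902277  0.12053368 -0.14664203]
```

Emit:
{"method": "jog_arm", "body": {"commands": [{"xyz": [0,0,0],"dr": [0,0,-0.9]},{"xyz": [0,0,0],"dr": [0,0,-0.9]},{"xyz": [0,0,0],"dr": [0,0,-0.9]},{"xyz": [0,0,0],"dr": [0,0,-0.9]},{"xyz": [0,0,0],"dr": [0,0,-0.9]}]}}

```text
time: 15.0
tool_pos: [0.4732, 0.1128, 0.1029]
tool_rot: [-2.867, -1.284, -0.005]
ft_force: [0.6, 0.7, 10.1]
grip_width: 0.0441
grasp_force: 41.2
```

Emit:
{"method": "jog_arm", "body": {"commands": [{"xyz": [0,0,0],"dr": [0,0,-0.7]},{"xyz": [0,0,0],"dr": [0,0,-0.7]},{"xyz": [0,0,0],"dr": [0,0,0]},{"xyz": [0,0,0],"dr": [0,0,0]},{"xyz": [0,0,0],"dr": [0,0,0]}]}}

```text
time: 15.5
tool_pos: [0.4731, 0.1128, 0.1028]
tool_rot: [2.786, 1.453, 0.005]
ft_force: [0.1, 0.4, 9.8]
grip_width: 0.0436
grasp_force: 41.2
```

Run:
```python
from h import *
s=robot.state(); print(where()[0],where()[2],s["ft_force"],s["ft_torque"])
```

```text
[0.47314692 0.11277976 0.10284162] -34.919587935541664 [0.11520818 0.35588684 9.82248712] [0.04382911 0.07288242 0.04569897]
```

61.6° turned with little torque left. I lift gently and watch the force.

Emit:
{"method": "jog_arm", "body": {"commands": [{"xyz": [0,0,-0.04],"dr": [0,0,0]},{"xyz": [0,0,-0.04],"dr": [0,0,0]},{"xyz": [0,0,-0.05],"dr": [0,0,0]},{"xyz": [0,0,-0.06],"dr": [0,0,0]},{"xyz": [0,0,-0.06],"dr": [0,0,0]}]}}

```text
time: 16.0
tool_pos: [0.4729, 0.1126, 0.1125]
tool_rot: [-2.786, -1.453, -0.005]
ft_force: [0.3, -0.6, 0.4]
grip_width: 0.0435
grasp_force: 40.4
```

Emit:
{"method": "jog_arm", "body": {"commands": [{"xyz": [0,0,-0.1],"dr": [0,0,0]},{"xyz": [0,0,-0.15],"dr": [0,0,0]},{"xyz": [0,0,-0.15],"dr": [0,0,0]},{"xyz": [0,0,-0.15],"dr": [0,0,0]},{"xyz": [0,0,-0.15],"dr": [0,0,0]}]}}

```text
time: 16.5
tool_pos: [0.4715, 0.1117, 0.1403]
tool_rot: [2.786, 1.452, -0.0]
ft_force: [0.1, 0.2, -0.4]
grip_width: 0.044
grasp_force: 40.3
```

Emit:
{"method": "jog_arm", "body": {"commands": [{"xyz": [0,0,-0.25],"dr": [0,0,0]},{"xyz": [0,0,-0.3],"dr": [0,0,0]},{"xyz": [0,0,-0.3],"dr": [0,0,0]},{"xyz": [0,0,-0.25],"dr": [0,0,0]},{"xyz": [0,0,-0.17],"dr": [0,0,0]}]}}

```text
time: 17.0
tool_pos: [0.4721, 0.1119, 0.1919]
tool_rot: [2.786, 1.452, 0.002]
ft_force: [0.1, -0.2, -0.7]
grip_width: 0.0436
grasp_force: 40.3
```

Emit:
{"method": "jog_arm", "body": {"commands": [{"xyz": [0,0,0],"dr": [0,0,0]},{"xyz": [0,0,0],"dr": [0,0,0]},{"xyz": [0,0,0],"dr": [0,0,0]},{"xyz": [0,0,0],"dr": [0,0,0]},{"xyz": [0,0,0],"dr": [0,0,0]}]}}

```text
time: 17.5
tool_pos: [0.4714, 0.1117, 0.1903]
tool_rot: [-2.786, -1.452, 0.001]
ft_force: [0.5, 0.2, -0.5]
grip_width: 0.0439
grasp_force: 40.3
```

Run:
```python
from h import *
s=camera("scene"); o=np.load("s5.npy",allow_pickle=True).item()["img"].astype(int)
p=lambda z:proj(s,[.4725,.112,z]).astype(int)
print(p(.11),p(.2),s["img"][p(.11)[1],p(.11)[0]],o[p(.11)[1],p(.11)[0]])
u=p(0)[0]
for y in range(p(.24)[1],p(.05)[1],2): print(y,s["img"][y,u-1],o[y,u-1])
c=proj(s,[.531,.239,.18]).astype(int); print("pin",c,s["img"][c[1]-3:c[1]+4,c[0]-3:c[0]+4].sum(2).min(),o[c[1]-3:c[1]+4,c[0]-3:c[0]+4].sum(2).min())
print(where()[0],robot.state()["grasp_force"])
```

```text
[274 256] [274 231] [159 154 142] [62 60 59]
220 [23 21 20] [152 116  76]
222 [23 21 21] [229 217 198]
224 [17 18 18] [168 157 146]
226 [60 60 59] [184 144  97]
228 [145 138 139] [177 151 112]
230 [60 58 58] [169 114  56]
232 [73 72 71] [164 156 145]
234 [78 75 74] [153 135 114]
236 [74 71 71] [127  82  36]
238 [76 71 73] [160 127  98]
240 [83 79 79] [202 195 185]
242 [213 207 195] [206 200 189]
244 [209 201 191] [208 200 190]
246 [213 206 193] [215 207 196]
248 [214 207 197] [135 129 129]
250 [216 209 198] [134 126 127]
252 [201 193 182] [140 133 133]
254 [137 132 121] [123 116 116]
256 [152 147 134] [90 85 85]
258 [157 152 139] [79 75 76]
260 [163 157 145] [109 104 104]
262 [110 105 100] [81 77 77]
264 [77 74 76] [83 79 80]
266 [138 133 124] [97 93 90]
268 [153 146 135] [155 148 136]
270 [175 168 156] [172 165 152]
pin [236 249] 0 0
[0.47146395 0.11174501 0.19032701] 40.288742552706935
```

The image columns show the cap in the gripper with a clear gap above the bare neck, and the pin still in place. I hand the job in.

```bash
python3 -c "from cell import robot; print(robot.close_job())"
```

```text
the job is handed in; nothing more can be done
None
```

The job is handed in, but the interface returned no verdict: the brace measured about 1.87 rad and looks seated, and the cap was pressed, turned about 62° anticlockwise and is held by the gripper with about 40 N, roughly 6 cm above the mouth.

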